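# Print the label for the waiting sample tube

## Task

One capped sample tube waits by itself in the small white foam stand: on the label printer, press the key of the same colour as that tube's cap with the fingertips and let it come back up, then press the wide white key to print its label, and draw back clear. Press gently, each key at least half way down for a moment, and press no other key. Nothing is to be picked up: leave the tubes, the bottle and the pen where they are.

Things in the scene. Friction and masses are not known exactly. Their poses are not given: they have to be found in the camera images.
- printer: benchtop label printer, fixed: light grey box 200 x 230 x 70 mm with a black top panel and a white roll cover along its far edge (top of the cover at 84 mm). Origin under the panel, on the table; its x axis points away from the keys' front row towards the roll cover, y along the row of coloured keys. All keys sit on its top, 70 mm above the table.
- stand_hole (a point): centre of the hole mouth in the top of the small white foam stand (block 70 x 70 x 45 mm, fixed), in which exactly one tube is waiting. The top is 45 mm above the table.
- rack_mid (a point): middle of the top of the black tube rack (50 x 135 x 45 mm, fixed) with three holes 40 mm apart along its y axis, holding the three other tubes.
- bottle_mid (a point): loose closed bottle with a purple tint, 64 mm wide and 150 mm tall, standing; point at mid height on its axis. Leave it alone.
- pen: loose black and clear pen, 140 mm long, 12 mm thick, lying on the table along its x axis; origin at its middle on the table. Leave it alone.
- tube_red_cap (a point): centre of the top of the red cap of a sample tube, 16 mm wide, 78 mm tall, cap 20 mm wide; it stands loose in a hole of the stand or of the rack, cap top about 86 mm above the table, z up. Leave the tube where it is.
- tube_yellow_cap (a point): centre of the top of the yellow cap of a sample tube, 16 mm wide, 78 mm tall, cap 20 mm wide; it stands loose in a hole of the stand or of the rack, cap top about 86 mm above the table, z up. Leave the tube where it is.
- tube_purple_cap (a point): centre of the top of the purple cap of a sample tube, 16 mm wide, 78 mm tall, cap 20 mm wide; it stands loose in a hole of the stand or of the rack, cap top about 86 mm above the table, z up. Leave the tube where it is.
- tube_blue_cap (a point): centre of the top of the blue cap of a sample tube, 16 mm wide, 78 mm tall, cap 20 mm wide; it stands loose in a hole of the stand or of the rack, cap top about 86 mm above the table, z up. Leave the tube where it is.
- key_red_top (a point): centre of the top face of the red square key, 26 x 26 mm, top 84 mm above the table, same yaw as the printer. The four coloured keys stand in a row at 50 mm pitch, in any order.
- key_yellow_top (a point): centre of the top face of the yellow square key, 26 x 26 mm, top 84 mm above the table, same yaw as the printer. The four coloured keys stand in a row at 50 mm pitch, in any order.
- key_purple_top (a point): centre of the top face of the purple square key, 26 x 26 mm, top 84 mm above the table, same yaw as the printer. The four coloured keys stand in a row at 50 mm pitch, in any order.
- key_blue_top (a point): centre of the top face of the blue square key, 26 x 26 mm, top 84 mm above the table, same yaw as the printer. The four coloured keys stand in a row at 50 mm pitch, in any order.
- key_print_top (a point): centre of the top face of the wide white print key, 26 mm (printer x) by 70 mm (printer y), top 84 mm above the table; 69 mm nearer the printer's front than the coloured row.
- key_red (a joint): travel of the red key in m: 0 up, 0.007 fully down. Spring return: starts to move at 1.5 N, fully down at 5 N; it registers from about half its travel.
- key_yellow (a joint): travel of the yellow key in m: 0 up, 0.007 fully down. Spring return: starts to move at 1.5 N, fully down at 5 N; it registers from about half its travel.
- key_purple (a joint): travel of the purple key in m: 0 up, 0.007 fully down. Spring return: starts to move at 1.5 N, fully down at 5 N; it registers from about half its travel.
- key_blue (a joint): travel of the blue key in m: 0 up, 0.007 fully down. Spring return: starts to move at 1.5 N, fully down at 5 N; it registers from about half its travel.
- key_print (a joint): travel of the white print key in m: 0 up, 0.007 fully down. Spring return: starts to move at 1.5 N, fully down at 5 N; it registers from about half its travel.
There are look-alikes about, which are no part of the job. Leave any green or orange look-alike of the part that bears tube_purple_cap alone. What is shaped like the part that bears tube_blue_cap but green is not meant.

How it is judged (in metres and radians):
On the way, in this order (a step that is already met when the one before it is completed fails the run):
1. the key of the waiting tube's cap colour is pressed (((horizontal distance between tube_red_cap and stand_hole below 0.03 m and value of joint key_red above 0.0035 m) or (horizontal distance between tube_yellow_cap and stand_hole below 0.03 m and value of joint key_yellow above 0.0035 m) or (horizontal distance between tube_purple_cap and stand_hole below 0.03 m and value of joint key_purple above 0.0035 m) or (horizontal distance between tube_blue_cap and stand_hole below 0.03 m and value of joint key_blue above 0.0035 m))), for 0.1 s.
2. the coloured keys are up again and the wide white key is pressed (value of joint key_print above 0.0035 m and value of joint each of key_red, key_yellow, key_purple, key_blue below 0.0015 m), for 0.1 s.
At the end, for the whole second after the job is handed in: All five keys are up again (within 1.5 mm), the tubes stand in their holes within 12 mm (at the cap) and 0.2 rad of upright, bottle and pen lie within 15 mm of where they were (value of joint each of key_red, key_yellow, key_purple, key_blue, key_print below 0.0015 m and distance of each of tube_red_cap, tube_yellow_cap, tube_purple_cap, tube_blue_cap from where it was at the start of the episode below 0.012 m and angle between each of tube_red_cap, tube_yellow_cap, tube_purple_cap, tube_blue_cap's own z axis and vertical below 0.2 rad and distance of each of bottle_mid, pen from where it was at the start of the episode below 0.015 m); the robot touches nothing.
It fails at once if a coloured key that does not match the waiting tube's cap is pressed more than 2.5 mm ((not (horizontal distance between tube_red_cap and stand_hole below 0.03 m) and value of joint key_red above 0.0025 m) or (not (horizontal distance between tube_yellow_cap and stand_hole below 0.03 m) and value of joint key_yellow above 0.0025 m) or (not (horizontal distance between tube_purple_cap and stand_hole below 0.03 m) and value of joint key_purple above 0.0025 m) or (not (horizontal distance between tube_blue_cap and stand_hole below 0.03 m) and value of joint key_blue above 0.0025 m)).
It fails at once if the fingers press harder than 20 N on anything (contact force between the fingers and anything else above 20 N).
It fails at once if a tube, the bottle or the pen is lifted, tipped or displaced (not (distance of each of tube_red_cap, tube_yellow_cap, tube_purple_cap, tube_blue_cap from where it was at the start of the episode below 0.012 m and angle between each of tube_red_cap, tube_yellow_cap, tube_purple_cap, tube_blue_cap's own z axis and vertical below 0.2 rad and distance of each of bottle_mid, pen from where it was at the start of the episode below 0.015 m)).
It also fails if it takes over 42 s, if anything falls off the work surface, if the arm or the gripper's body presses on something with over 40 N, if the wrist force passes 120 N, or if a joint passes its speed limit or range.

## Robot

A 6-joint arm with a two-finger parallel gripper is mounted at the origin on the work surface. World frame = base frame: x ahead of the robot, y to its left, z up, the work surface at z = 0. Lengths are in mm, angles in rad, forces in N, time in s.
With the tool pointing down it reaches from about 325 to 1000 mm from the base axis. Payload 5.1 kg.
Tool frame: the origin (TCP) lies between the finger pads; the fingertips stand 14 mm ahead of it and the grasp point (between the pads) lies 5 mm behind it; z points along the fingers, y is the direction in which the jaws open and shut (so a half turn about z gives the same grasp; the last joint's range is limited). The gripper opens to 85 mm and grips with 20 to 120 N. Pads are 22 mm wide; open, the fingers measure 114 mm over their backs; the gripper's body (76 mm by 85 mm) begins 54 mm behind the grasp point. The pads swing forward as they close: fully open they stand 13 mm farther back than shut.
Start: joints at [-1.368, 0.124, 1.65, -0, 1.367, -0.083], TCP at [183.219, -623.631, 205.722] pointing down, gripper open.
Joint ranges: [-2.61, 2.61], [-1.02, 2.33], [0.03, 2.71], [-1.35, 4.49], [0.32, 2.68], [-2.91, 2.91]. Speed limits (rad/s): [2.57, 2.57, 3.14, 3.14, 3.14, 3.14].

## Interface

Orientations are given as a unit quaternion [x, y, z, w].
In Python, from plant import bot gives the robot as it stands.
- The arm moves only by the tool move_arm, never from a script. Its argument "targets" is a list of rows, each a list of 3 entries, a list of its own where there are three numbers: the shift along the tool's x, y, z scaled (see below), then the turn, a rotation vector about the tool's x, y, z scaled (see below), then the opening, from 0 (shut) to 1 (fully open). In form: [[[x, y, z], [ax, ay, az], grip], ...]. A call has 1 to 10 rows; each row shifts and turns the commanded pose from where the row before left it, along the tool's axes as they then stand; what a row does not reach is not made up. The controller multiplies each number of a shift by 0.25 m and each number of a turn by 45 degrees. A row lasts 1/10 s, in which the tool goes at most 50 mm and 8.59 degrees, less where a joint would pass 70% of its speed; a pose out of reach is approached as far as the arm can. A call with a number of a shift or a turn outside -1 to 1 is refused whole. A call with a gripper value outside its range is refused whole. The fingers move at their own pace and stop on an object; the grip force is fixed at half the most. Time passes only in rows, so rows that do not move let the fingers close. It gives the time, the measured TCP pose, the force and the opening at its end, in the units of the state.
- bot.get_obs(): the state, without advancing time (a new reading comes with each control period).
- bot.snapshot(name): name is "scene" or "top" or "wrist"; returns a dict with "color" (400x640x3 uint8, red, green, blue), "fx", "fy", "cx", "cy" (pixels), "k1" (the pictures are not rectified: a ray, as slopes to the right and down, at radius r is drawn at 1 + k1 r^2 times it, then the intrinsics apply), "pose" (4x4, takes a point from camera to world coordinates); the wrist camera has in their place "hand_eye" (4x4, takes a point from camera to tool coordinates, whose origin is the TCP and whose axes are the flange's). Camera axes: x right, y down, z forward; pixel columns grow to the right and rows downward; lengths in mm; the calibration is good to about 2 mm. A picture is of the moment at which its call begins: read the wrist's pose just before it. There is no depth.
- bot.hand_in(): hands the job in, once; it reports no verdict.
Trained networks look in the newest picture that a camera, given by its name, has taken for a name from the list of things; names that differ only in an ending like _2 or _b are one class to them, and where a whole thing is asked for, a point or a joint stands for the part that bears it (a point fixed in the world has none). Each returns a list of dicts, best first, with "score" (0 to 1); they miss things now and then, are a little off and sometimes report something else, mostly with a low value. They report only what shows in the picture. A call takes as long as a camera call. They do not tell look-alikes from the thing itself.
- bot.spot_in(camera, thing): "centre" ([x, y, z] in mm, in world coordinates, good to about 4 mm: the middle of the surface that is visible of it).
- bot.mark_of(camera, thing): "centre" ([x, y, z] in mm, in world coordinates, good to about 4 mm: a listed point, or the origin of a listed thing).
The state is a dict: "t": time; "joints": joint angles; "qd": joint speeds; "tau": joint torques, N m; "tcp_pos": TCP position; "ee_rot": TCP orientation; "wrist_force": force on the tool from outside, world axes, zero at the start; "torque": the same for the moment, N m; "opening": finger opening in mm.
Only numpy, scipy, OpenCV 4.12 (cv2) and the standard library are available. Lean on these libraries where they do the work, as an engineer would, in place of code of your own. Each camera call takes 0.05 s, during which the arm holds its last target. There are 200 camera calls.

## Working session

There is one attempt and no reset: what is moved stays moved. The work goes in short steps, Python scripts to look and compute and a tool call to move; the robot and the scene stay as the last step left them, time stands still between calls to the robot, and variables do not carry over. Pictures are saved under pics/ and viewed, about 8 in all and at most 12, crops included, and the job is handed in when it is done.

Besides the shell and the picture viewer there is one more tool, called after ">>>" by a JSON object that holds its "api" and its "payload", one argument or row to a line. move_arm: Moves the arm, as the interface text tells. Shifts and turns lie within -1 to 1; 1 stands for 0.25 m of shift or 45 degrees of turn. Its arguments: {"type":"object","properties":{"targets":{"type":"array"}},"required":["targets"]}

```bash
mkdir -p pics
python3 - <<'E'
from plant import bot
import cv2
for c in ("scene","top"):
    s=bot.snapshot(c); cv2.imwrite(f"pics/{c}0.png",s["color"][:,:,::-1])
    for n in ["printer","stand_hole","tube_red_cap","tube_yellow_cap","tube_purple_cap","tube_blue_cap","key_red_top","key_yellow_top","key_purple_top","key_blue_top","key_print_top","bottle_mid","pen","rack_mid"]:
        print(c,n,[([round(v) for v in d["centre"]],round(d["score"],2)) for d in bot.mark_of(c,n)[:3]])
o=bot.get_obs();print(o["t"],o["tcp_pos"],o["ee_rot"],o["opening"])
E
```

```text
scene printer [([514, 40, 1], 0.74)]
scene stand_hole [([550, -33, 83], 0.61), ([487, -344, 45], 0.56)]
scene tube_red_cap [([488, 406, 84], 0.41)]
scene tube_yellow_cap [([488, -346, 85], 0.63), ([755, 50, 75], 0.39)]
scene tube_purple_cap [([390, 292, 77], 0.72), ([465, 255, 81], 0.63), ([469, 327, 88], 0.56)]
scene tube_blue_cap [([395, 366, 76], 0.61), ([481, 365, 90], 0.48), ([576, 351, 78], 0.47)]
scene key_red_top [([532, 65, 85], 0.63)]
scene key_yellow_top [([552, -33, 84], 0.39)]
scene key_purple_top [([540, 16, 83], 0.58)]
scene key_blue_top [([518, 118, 84], 0.61)]
scene key_print_top [([466, 29, 85], 0.81)]
scene bottle_mid [([757, 54, 74], 0.68), ([533, 62, 83], 0.41)]
scene pen [([741, -178, 1], 0.69), ([551, -31, 82], 0.46)]
scene rack_mid [([481, 368, 44], 0.67)]
top printer [([510, 34, 0], 0.82)]
top stand_hole [([487, -346, 48], 0.9)]
top tube_red_cap [([490, 412, 86], 0.63)]
top tube_yellow_cap [([486, -342, 87], 0.64), ([488, 410, 87], 0.64)]
top tube_purple_cap [([466, 253, 79], 0.6), ([469, 324, 91], 0.51), ([394, 290, 79], 0.49)]
top tube_blue_cap [([478, 365, 87], 0.59), ([397, 368, 80], 0.44), ([570, 351, 80], 0.42)]
top key_red_top [([532, 62, 84], 0.66), ([546, -29, 86], 0.56)]
top key_yellow_top [([547, -33, 82], 0.39)]
top key_purple_top [([541, 17, 84], 0.66)]
top key_blue_top [([520, 114, 81], 0.45)]
top key_print_top [([467, 26, 88], 0.49)]
top bottle_mid [([757, 53, 75], 0.9)]
top pen [([743, -176, -4], 0.75)]
top rack_mid [([481, 364, 44], 0.67)]
1.5 [ 183.19927336 -623.63886419  205.74157163] [ 9.89811085e-01  1.42386854e-01 -1.67838755e-06  1.12354925e-07] 85.50553986673638
```

View pics/top0.png

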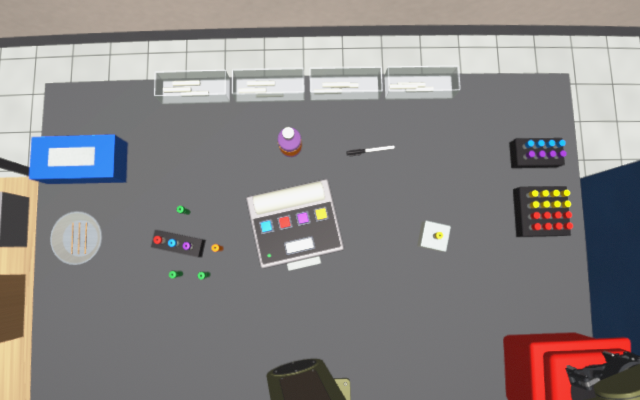

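View pics/scene0.png

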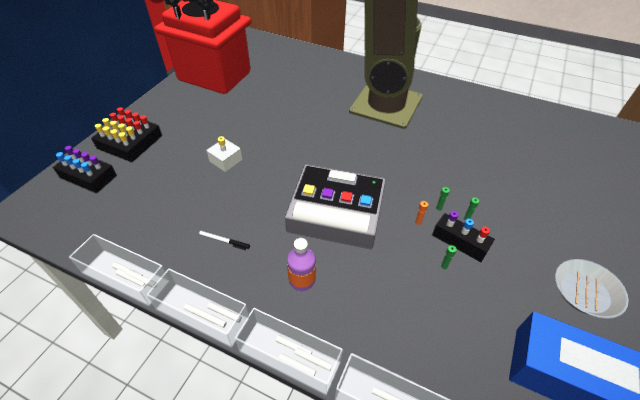

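The scene and top views both show the yellow-capped tube alone in the white stand, at (438,236) in the top picture. The yellow key is the rightmost of the row there, at (321,214). I'll move over the printer with the fingers shut.

>>> {"api": "move_arm", "payload": {
  "targets": [
    [[0.12, -0.105, 0], [0, 0, 0], 0],
    [[0.12, -0.105, 0], [0, 0, 0], 0],
    [[0.12, -0.105, 0], [0, 0, 0], 0],
    [[0.12, -0.105, 0], [0, 0, 0], 0],
    [[0.12, -0.105, 0], [0, 0, 0], 0],
    [[0.12, -0.105, 0], [0, 0, 0], 0],
    [[0.12, -0.105, 0], [0, 0, 0], 0],
    [[0.12, -0.105, 0], [0, 0, 0], 0],
    [[0.12, -0.105, 0], [0, 0, 0], 0],
    [[0.12, -0.105, 0], [0, 0, 0], 0]
  ]
}}

```text
t: 2.5
tcp_pos: [397.7, -285.8, 206.0]
ee_rot: [0.99, 0.142, 0.0, 0.0]
wrist_force: [1.1, -0.3, 0.5]
opening: 0.2
```

>>> {"api": "move_arm", "payload": {
  "targets": [
    [[0.1, -0.105, 0], [0, 0, 0], 0],
    [[0.1, -0.105, 0], [0, 0, 0], 0],
    [[0.1, -0.105, 0], [0, 0, 0], 0],
    [[0.1, -0.105, 0], [0, 0, 0], 0],
    [[0.1, -0.105, 0], [0, 0, 0], 0],
    [[0.1, -0.105, 0], [0, 0, 0], 0],
    [[0, 0, 0], [0, 0, 0.108], 0],
    [[0, 0, 0], [0, 0, 0], 0],
    [[0, 0, 0], [0, 0, 0], 0]
  ]
}}

```text
t: 3.4
tcp_pos: [496.5, -93.9, 205.8]
ee_rot: [0.995, 0.101, -0.0, 0.0]
wrist_force: [-0.3, 0.9, 0.5]
opening: -0.2
```

Run:
```python
from plant import bot
import cv2,numpy as np
from scipy.spatial.transform import Rotation as R
o=bot.get_obs()
s=bot.snapshot("wrist"); cv2.imwrite("pics/wrist1.png",s["color"][:,:,::-1])
p=o["tcp_pos"];Rm=R.from_quat(o["ee_rot"]).as_matrix()
print(o["t"],p.round(1),Rm.round(3).tolist(),o["opening"],o["wrist_force"])
H=np.array(s["hand_eye"]);print(H.round(3).tolist(),s["fx"],s["fy"],s["cx"],s["cy"],s["k1"])
for n in ["printer","key_red_top","key_yellow_top","key_purple_top","key_blue_top","key_print_top"]:
    print(n,[(np.round(d["centre"],1).tolist(),round(d["score"],2)) for d in bot.mark_of("wrist",n)[:3]])
```

```text
3.4 [496.5 -93.9 205.8] [[0.98, 0.201, 0.0], [0.201, -0.98, -0.0], [-0.0, 0.0, -1.0]] -0.18508499021943914 [-0.33282283  0.8936974   0.47317734]
[[0.001, -0.953, -0.304, 77.331], [1.0, 0.001, -0.0, 0.421], [0.001, -0.304, 0.953, -168.636], [0.0, 0.0, 0.0, 1.0]] 295.2496129418296 295.2496129418296 322.25990613106813 193.93892477412942 -0.013252778346577702
printer [([514.9, 40.3, -3.1], 0.7)]
key_red_top [([528.5, 66.7, 85.0], 0.75)]
key_yellow_top [([553.3, -36.0, 85.9], 0.65)]
key_purple_top [([538.1, 18.9, 81.8], 0.92)]
key_blue_top [([517.1, 115.4, 85.0], 0.81)]
key_print_top [([460.9, 29.0, 79.0], 0.96)]
```

View pics/wrist1.png

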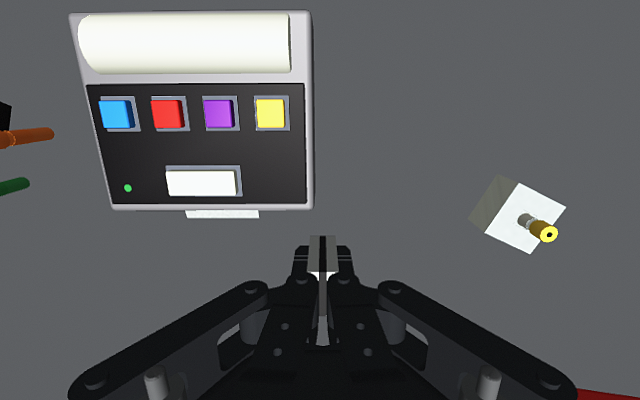

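The wrist view shows the yellow key at (270,113), the print key at (202,183) and the yellow-capped tube in the stand at (548,233). I'll work out the key positions from pixels on the 84 mm plane.

Run:
```python
from plant import bot
import cv2,numpy as np
from scipy.spatial.transform import Rotation as R
im=cv2.imread("pics/wrist1.png");hsv=cv2.cvtColor(im,cv2.COLOR_BGR2HSV)
s=bot.snapshot("wrist");o=bot.get_obs()
H=np.array(s["hand_eye"]);p=o["tcp_pos"];Rm=R.from_quat(o["ee_rot"]).as_matrix()
K=np.array([[s["fx"],0,s["cx"]],[0,s["fy"],s["cy"]],[0,0,1]])
def pos(uv,z=84):
    q=cv2.undistortPoints(np.array([[uv]],float),K,np.array([s["k1"],0,0,0]))[0,0]
    d=Rm@H[:3,:3]@[*q,1];c=p+Rm@H[:3,3]
    return c+d*(z-c[2])/d[2]
for n,roi,lo,hi in [("yellow",(250,90,50,45),(22,100,200),(35,255,255)),("purple",(198,90,45,45),(130,100,170),(160,255,255)),("blue",(92,90,50,45),(90,100,200),(115,255,255)),("print",(155,160,95,42),(0,0,225),(180,40,255))]:
    x,y,w,h=roi;m=cv2.inRange(hsv[y:y+h,x:x+w],lo,hi)
    c,_,_=(None,None,None); pts=cv2.findNonZero(m);r=cv2.minAreaRect(pts);M=cv2.moments(m,True)
    uv=(M["m10"]/M["m00"]+x,M["m01"]/M["m00"]+y)
    P=pos(uv);print(n,np.round(uv,1),np.round(r[1],1),P.round(1),"tool shift",(Rm.T@(P-p)).round(1))
```

```text
yellow [269.9 112.5] [27. 27.] [551.2 -32.6  84. ] tool shift [ 65.9 -49.5 121.8]
purple [217.4 113.2] [27.2 26.2] [540.7  16.4  84. ] tool shift [ 65.4 -99.6 121.8]
blue [113.8 114. ] [26. 30.] [520.4 114.1  84. ] tool shift [  64.9 -199.4  121.8]
print [200.6 183. ] [23. 69.] [468.3  26.8  84. ] tool shift [  -3.6 -124.1  121.8]
```

>>> {"api": "move_arm", "payload": {
  "targets": [
    [[0.132, -0.099, 0], [0, 0, 0], 0],
    [[0.132, -0.099, 0], [0, 0, 0], 0],
    [[0, 0, 0.12], [0, 0, 0], 0],
    [[0, 0, 0.12], [0, 0, 0], 0],
    [[0, 0, 0.12], [0, 0, 0], 0],
    [[0, 0, 0.02], [0, 0, 0], 0],
    [[0, 0, 0], [0, 0, 0], 0],
    [[0, 0, 0], [0, 0, 0], 0]
  ]
}}

```text
t: 4.6
tcp_pos: [552.5, -32.5, 112.6]
ee_rot: [0.995, 0.1, 0.001, 0.0]
wrist_force: [0.3, -0.7, -0.4]
opening: 0.2
```

Run:
```python
from plant import bot
import cv2
o=bot.get_obs();s=bot.snapshot("wrist");cv2.imwrite("pics/wrist2.png",s["color"][:,:,::-1])
print(o["t"],o["tcp_pos"],o["wrist_force"])
```

```text
4.6 [552.53128005 -32.45906406 112.59251863] [ 0.32071674 -0.72359116 -0.37563177]
```

View pics/wrist2.png

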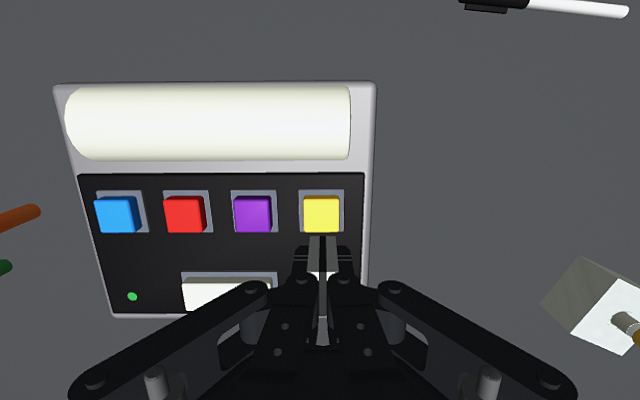

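The key lies straight ahead of the shut fingertips. The tips appear at about row 236 and I expected them higher, so I'll zoom in.

Run:
```python
import cv2
im=cv2.imread("pics/wrist2.png")[180:350,260:385]
cv2.imwrite("pics/crop.png",cv2.resize(im,None,fx=3.5,fy=3.5,interpolation=cv2.INTER_CUBIC))
```

```text
(no output)
```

View pics/crop.png

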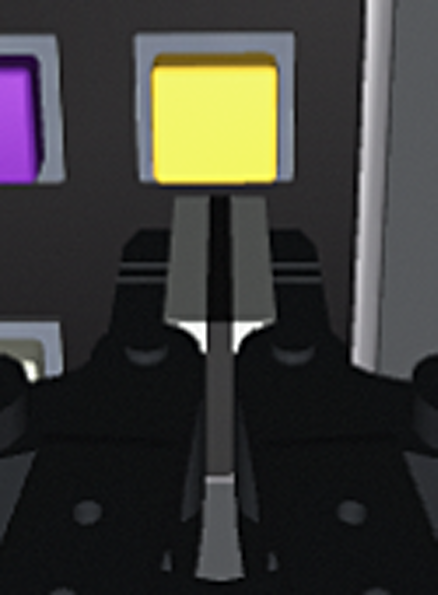

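Run:
```python
from plant import bot
import cv2,numpy as np
from scipy.spatial.transform import Rotation as R
o=bot.get_obs();p=o["tcp_pos"];Rm=R.from_quat(o["ee_rot"]).as_matrix()
out=[]
for c,h in (("scene",75),("top",60)):
    s=bot.snapshot(c);T=np.linalg.inv(np.array(s["pose"]))
    K=np.array([[s["fx"],0,s["cx"]],[0,s["fy"],s["cy"]],[0,0,1]])
    pr=lambda P:cv2.projectPoints(np.array([P],float),cv2.Rodrigues(T[:3,:3])[0],T[:3,3],K,np.array([s["k1"],0,0,0.]))[0].reshape(2)
    tip=pr(p+Rm@[0,0,14]);key=pr([551,-32.5,84]);print(c,tip.round(1),key.round(1),np.linalg.inv(T)[:3,3].round())
    x,y=(tip-[h,h*.8]).astype(int);im=s["color"][y:y+int(1.6*h),x:x+2*h,::-1]
    f=400/(2*h);im=cv2.resize(im,(400,320),interpolation=cv2.INTER_CUBIC)
    for q,col in ((tip,(0,255,0)),(key,(255,255,0))):cv2.drawMarker(im,tuple(int(v) for v in (q-[x,y]+.5)*f),col,0,12,1)
    out.append(im)
cv2.imwrite("pics/side.png",np.hstack(out))
```

```text
scene [308.3 184.5] [308.6 188. ] [1193.  291.  856.]
top [321.2 211.9] [321.1 213.2] [ 438.   -5. 1258.]
```

View pics/side.png

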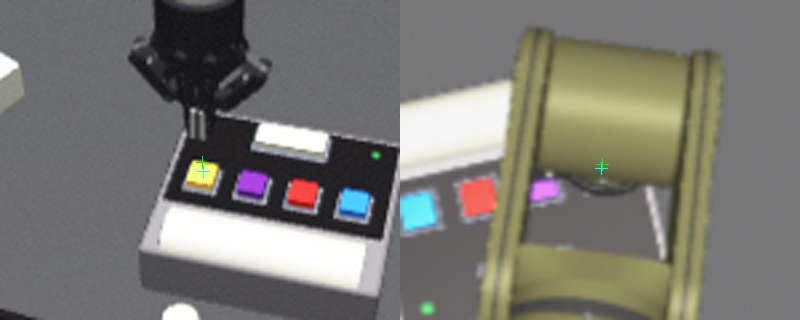

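Both cameras suggest the fingertips sit about 45 mm higher than the stated tool data. I'll go down in small steps and check the force at each one.

>>> {"api": "move_arm", "payload": {
  "targets": [
    [[0, 0, 0.02], [0, 0, 0], 0],
    [[0, 0, 0.02], [0, 0, 0], 0],
    [[0, 0, 0.012], [0, 0, 0], 0],
    [[0, 0, 0], [0, 0, 0], 0],
    [[0, 0, 0], [0, 0, 0], 0]
  ]
}}

```text
t: 5.25
tcp_pos: [551.2, -32.1, 97.4]
ee_rot: [0.995, 0.1, -0.0, -0.0]
wrist_force: [-0.1, -0.6, -0.0]
opening: -0.0
```

>>> {"api": "move_arm", "payload": {
  "targets": [
    [[0, 0, 0.008], [0, 0, 0], 0],
    [[0, 0, 0], [0, 0, 0], 0],
    [[0, 0, 0], [0, 0, 0], 0]
  ]
}}

```text
t: 5.55
tcp_pos: [551.4, -32.1, 95.7]
ee_rot: [0.995, 0.1, -0.0, -0.0]
wrist_force: [-0.5, -0.2, -0.5]
opening: -0.1
```

Run:
```python
from plant import bot
import cv2,numpy as np
o=bot.get_obs();print(o["t"],o["tcp_pos"],o["wrist_force"])
a=bot.snapshot("wrist")["color"][150:350,220:420,::-1]
b=bot.snapshot("scene")["color"][140:220,250:350,::-1]
cv2.imwrite("pics/w3.png",np.hstack([cv2.resize(a,(400,400)),cv2.resize(b,(400,400*80//100)).__class__(0) if 0 else cv2.copyMakeBorder(cv2.resize(b,(400,320),interpolation=2),0,80,0,0,0)]))
```

```text
5.55 [551.35690675 -32.1213068   95.71299072] [-0.47322455 -0.15771865 -0.50650054]
```

View pics/w3.png

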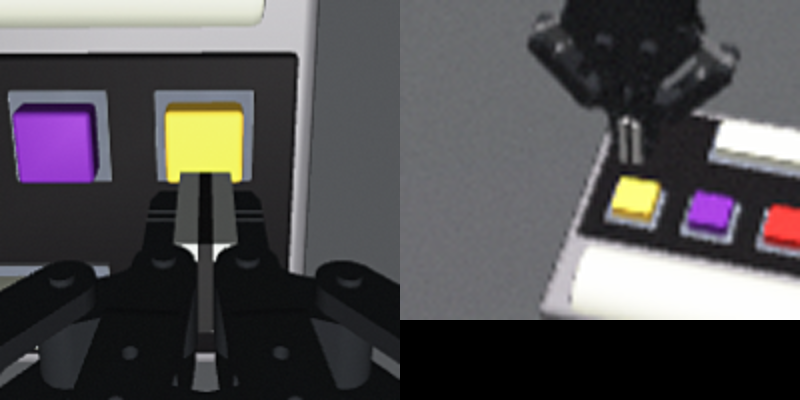

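The tips are still about 40–45 mm above the key: both views agree and there is no contact force. The wrist view has the tip edge at (322,236) just overlapping the key's near edge, and perspective accounts for that. I'll keep descending in steps.

>>> {"api": "move_arm", "payload": {
  "targets": [
    [[0, 0, 0.03], [0, 0, 0], 0],
    [[0, 0, 0.03], [0, 0, 0], 0],
    [[0, 0, 0.03], [0, 0, 0], 0],
    [[0, 0, 0.02], [0, 0, 0], 0],
    [[0, 0, 0], [0, 0, 0], 0],
    [[0, 0, 0], [0, 0, 0], 0]
  ]
}}

```text
t: 6.25
tcp_pos: [551.3, -32.1, 68.0]
ee_rot: [0.995, 0.1, -0.0, -0.0]
wrist_force: [-0.4, 0.8, -0.7]
opening: -0.1
```

Run:
```python
from plant import bot
import cv2,numpy as np
o=bot.get_obs();print(o["t"],o["tcp_pos"],o["wrist_force"])
a=bot.snapshot("wrist")["color"][150:350,220:420,::-1]
b=bot.snapshot("scene")["color"][140:220,250:350,::-1]
cv2.imwrite("pics/w4.png",np.hstack([cv2.resize(a,(400,400)),cv2.copyMakeBorder(cv2.resize(b,(400,320),interpolation=2),0,80,0,0,0)]))
```

```text
6.25 [551.25576656 -32.11762846  67.96877922] [-0.35771861  0.81684658 -0.73424033]
```

View pics/w4.png

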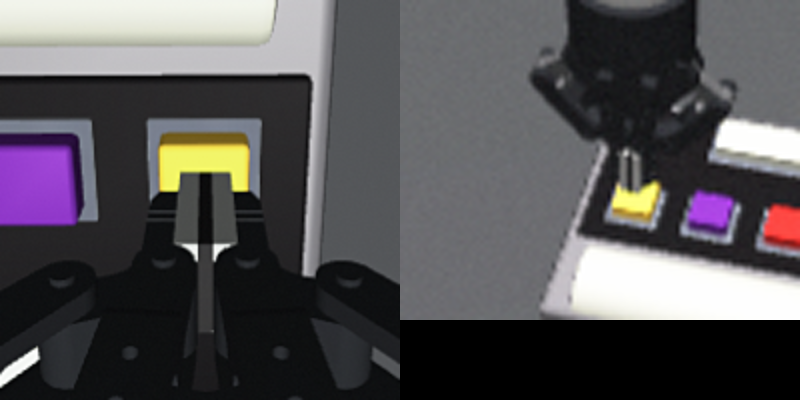

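The tips now sit over the yellow key, with its far edge at row 221 and the tips at row 236, about 15 mm above it and centred sideways. There is no force yet.

>>> {"api": "move_arm", "payload": {
  "targets": [
    [[0, 0, 0.012], [0, 0, 0], 0],
    [[0, 0, 0.012], [0, 0, 0], 0],
    [[0, 0, 0.012], [0, 0, 0], 0],
    [[0, 0, 0], [0, 0, 0], 0],
    [[0, 0, 0], [0, 0, 0], 0]
  ]
}}

```text
t: 6.85
tcp_pos: [551.2, -32.1, 59.0]
ee_rot: [0.995, 0.1, -0.0, -0.0]
wrist_force: [0.2, -0.4, 0.9]
opening: -0.2
```

>>> {"api": "move_arm", "payload": {
  "targets": [
    [[0, 0, 0.008], [0, 0, 0], 0],
    [[0, 0, 0], [0, 0, 0], 0],
    [[0, 0, 0], [0, 0, 0], 0]
  ]
}}

```text
t: 7.15
tcp_pos: [551.6, -32.2, 57.6]
ee_rot: [0.995, 0.1, 0.0, 0.0]
wrist_force: [-0.7, -0.2, 1.6]
opening: 0.1
```

>>> {"api": "move_arm", "payload": {
  "targets": [
    [[0, 0, 0.008], [0, 0, 0], 0],
    [[0, 0, 0], [0, 0, 0], 0],
    [[0, 0, 0], [0, 0, 0], 0]
  ]
}}

```text
t: 7.45
tcp_pos: [551.7, -32.2, 55.5]
ee_rot: [0.995, 0.1, 0.0, 0.0]
wrist_force: [-0.5, -0.2, 3.4]
opening: 0.1
```

Run:
```python
from plant import bot
import cv2,numpy as np
o=bot.get_obs();print(o["t"],o["tcp_pos"],o["wrist_force"])
for i in range(4):
    s=bot.snapshot("wrist");print(bot.get_obs()["wrist_force"].round(2))
a=s["color"][150:350,220:420,::-1]
b=bot.snapshot("scene")["color"][140:220,250:350,::-1]
cv2.imwrite("pics/w5.png",np.hstack([cv2.resize(a,(400,400)),cv2.copyMakeBorder(cv2.resize(b,(400,320),interpolation=2),0,80,0,0,0)]))
```

```text
7.45 [551.65600209 -32.15969118  55.52315824] [-0.46702266 -0.1729003   3.38616298]
[-0.32  0.05  3.  ]
[0.08 0.17 2.39]
[1.1  0.68 2.54]
[ 0.74 -0.31  2.01]
```

View pics/w5.png

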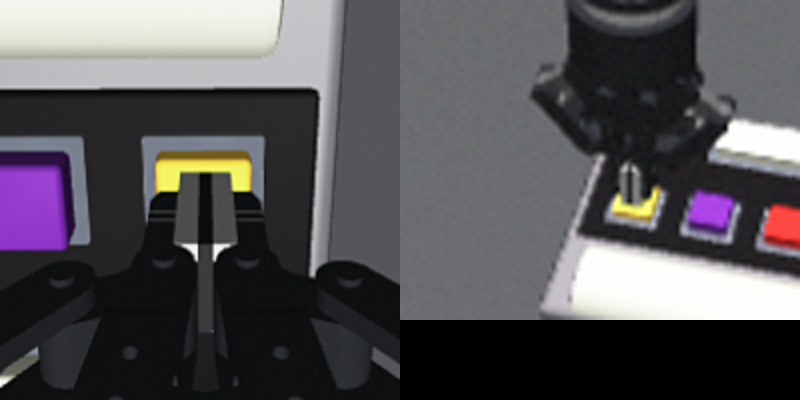

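In contact: about 2.6 N, which is roughly 2 mm of travel. The tips are inside the yellow key and it is visibly lowered compared with purple. Next I press on and hold, then check.

>>> {"api": "move_arm", "payload": {
  "targets": [
    [[0, 0, 0.007], [0, 0, 0], 0],
    [[0, 0, 0.006], [0, 0, 0], 0],
    [[0, 0, 0], [0, 0, 0], 0],
    [[0, 0, 0], [0, 0, 0], 0],
    [[0, 0, 0], [0, 0, 0], 0]
  ]
}}

```text
t: 8.2
tcp_pos: [551.6, -32.2, 52.2]
ee_rot: [0.995, 0.1, 0.0, 0.0]
wrist_force: [1.9, -0.2, 4.4]
opening: -0.3
```

Run:
```python
from plant import bot
import numpy as np
f=[];z=[]
for i in range(6):
    bot.snapshot("wrist");o=bot.get_obs();f.append(o["wrist_force"][2]);z.append(o["tcp_pos"][2])
print(o["t"],np.round(f,2),np.round(z,2))
```

```text
8.5 [5.04 4.9  5.23 4.   4.77 4.6 ] [52.22 52.18 52.22 52.16 52.16 52.17]
```

The yellow key was held at about 4.75 N, around 6 mm of travel. Now I lift and go to the print key.

>>> {"api": "move_arm", "payload": {
  "targets": [
    [[0, 0, -0.06], [0, 0, 0], 0],
    [[0, 0, -0.06], [0, 0, 0], 0],
    [[-0.091, -0.1, 0], [0, 0, 0], 0],
    [[-0.091, -0.1, 0], [0, 0, 0], 0],
    [[-0.09, -0.098, 0], [0, 0, 0], 0],
    [[0, 0, 0.04], [0, 0, 0], 0],
    [[0, 0, 0.04], [0, 0, 0], 0],
    [[0, 0, 0], [0, 0, 0], 0],
    [[0, 0, 0], [0, 0, 0], 0]
  ]
}}

```text
t: 9.4
tcp_pos: [470.1, 26.8, 61.7]
ee_rot: [0.995, 0.1, -0.001, -0.0]
wrist_force: [-0.8, -0.9, 0.7]
opening: -0.1
```

Run:
```python
from plant import bot
import cv2,numpy as np
o=bot.get_obs();print(o["t"],o["tcp_pos"],o["wrist_force"])
a=bot.snapshot("wrist")["color"][100:350,195:445,::-1]
b=bot.snapshot("scene")["color"][140:220,290:390,::-1]
cv2.imwrite("pics/w6.png",np.hstack([cv2.resize(a,(400,400)),cv2.copyMakeBorder(cv2.resize(b,(400,320),interpolation=2),0,80,0,0,0)]))
```

```text
9.4 [470.10800622  26.83249517  61.68833591] [-0.84447774 -0.92950894  0.66706089]
```

View pics/w6.png

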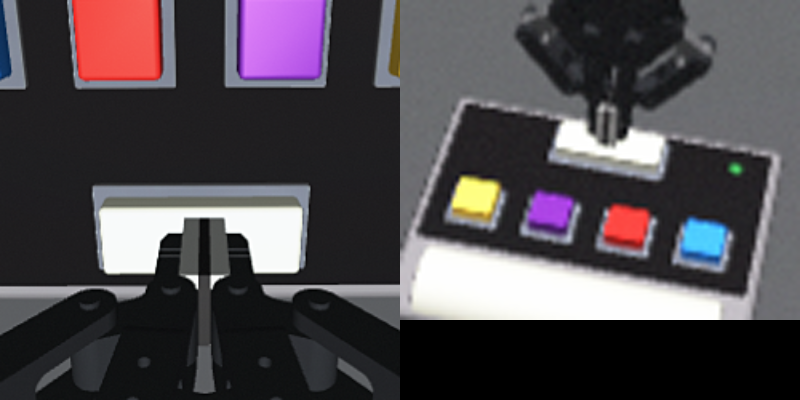

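The tips, at about (322,236), hover centred over the white key, and the coloured keys are all up. I'll press to the same depth as before.

>>> {"api": "move_arm", "payload": {
  "targets": [
    [[0, 0, 0.01], [0, 0, 0], 0],
    [[0, 0, 0.01], [0, 0, 0], 0],
    [[0, 0, 0.01], [0, 0, 0], 0],
    [[0, 0, 0.006], [0, 0, 0], 0],
    [[0, 0, 0], [0, 0, 0], 0],
    [[0, 0, 0], [0, 0, 0], 0],
    [[0, 0, 0], [0, 0, 0], 0]
  ]
}}

```text
t: 10.2
tcp_pos: [470.5, 27.1, 53.5]
ee_rot: [0.995, 0.1, 0.001, 0.0]
wrist_force: [2.5, -1.9, 3.8]
opening: -0.1
```

Run:
```python
from plant import bot
import numpy as np
f=[];z=[]
for i in range(6):
    bot.snapshot("wrist");o=bot.get_obs();f.append(o["wrist_force"][2]);z.append(o["tcp_pos"][2])
print(o["t"],np.round(f,2),np.round(z,2))
```

```text
10.5 [3.68 3.65 4.77 4.11 3.22 3.96] [53.5  53.46 53.42 53.36 53.33 53.28]
```

>>> {"api": "move_arm", "payload": {
  "targets": [
    [[0, 0, 0.005], [0, 0, 0], 0],
    [[0, 0, 0], [0, 0, 0], 0],
    [[0, 0, 0], [0, 0, 0], 0],
    [[0, 0, 0], [0, 0, 0], 0]
  ]
}}

```text
t: 10.9
tcp_pos: [470.2, 27.3, 52.0]
ee_rot: [0.995, 0.1, 0.0, 0.0]
wrist_force: [3.1, -1.9, 3.7]
opening: 0.3
```

>>> {"api": "move_arm", "payload": {
  "targets": [
    [[0, 0, -0.06], [0, 0, 0], 0],
    [[0, 0, -0.12], [0, 0, 0], 0],
    [[0, 0, -0.16], [0, 0, 0], 0],
    [[0, 0, -0.16], [0, 0, 0], 0],
    [[0, 0, -0.1], [0, 0, 0], 0],
    [[0, 0, 0], [0, 0, 0], 0],
    [[0, 0, 0], [0, 0, 0], 0],
    [[0, 0, 0], [0, 0, 0], 0]
  ]
}}

```text
t: 11.7
tcp_pos: [468.0, 27.6, 198.8]
ee_rot: [0.995, 0.1, -0.003, -0.001]
wrist_force: [0.3, -0.7, 0.3]
opening: 0.2
```

Run:
```python
from plant import bot
import cv2
o=bot.get_obs();print(o["t"],o["tcp_pos"],o["wrist_force"])
cv2.imwrite("pics/end.png",bot.snapshot("scene")["color"][:,:,::-1])
```

```text
11.7 [467.98565102  27.61679183 198.79590403] [ 0.26058521 -0.66109497  0.25869191]
```

View pics/end.png

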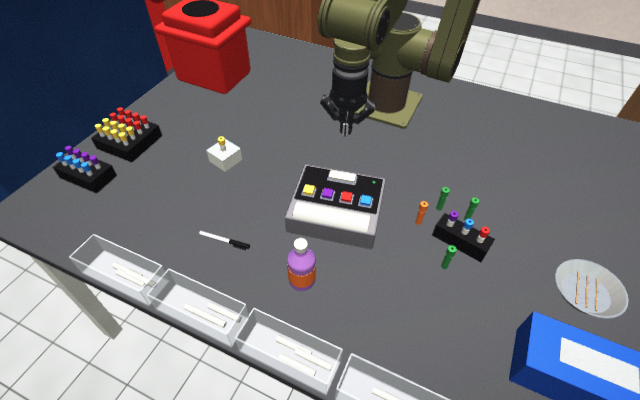

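The final picture shows the arm clear, all keys up, and the tubes, bottle and pen where they were.

```bash
python3 -c "
from plant import bot
print(bot.hand_in())"
```

```text
the job is handed in; nothing more can be done
None
```

I pressed the yellow key, let it come back up, pressed the wide white print key, drew back clear and handed the job in at about 11.7 s. The tube waiting in the foam stand has a yellow cap. The hand-in gives no verdict.

- **Yellow key:** it was held at about 4.8 N, which is roughly 6 mm of its 7 mm travel.
- **Print key:** it was held at about 3.9 N, then pressed about 1 mm further. The tool reached the same height as on the yellow key, which is about 5.5 mm of travel. The tool also felt a small sideways force of about 3 N there.
- **End state:** the last picture shows all keys up, the tubes, bottle and pen unmoved, and the arm well above the printer. The wrist force was back to noise level, under 1 N.

**Disagreement with the tool data:** the fingertips are not 14 mm ahead of the TCP as stated. Both cameras and the point of first contact put them about 27 to 33 mm behind it. I therefore went down in small steps, checking the force each time, instead of relying on the stated figure.

The key travels are worked out from force and tool height, because the joint values could not be read directly.

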